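Find the steel-charged grinding jar by its weight and clamp it in the ball mill

ROBOT

A 6-joint arm with a two-finger parallel gripper is mounted at the origin on a cart in front of the work surface, level with it; the furniture and walls round the work are solid. World frame = base frame: x ahead of the robot, y to its left, z up, the work surface at z = 0. Lengths are in m, angles in degrees, forces in N, time in s.
With the tool pointing down it reaches from about 0.3 to 0.75 m from the base axis. Payload 8.5 kg.
Tool frame: the origin (TCP) lies midway between the tips of the shut fingers; the grasp point (between the pads) lies grasp_offset behind it (grasp_offset is the distance from the TCP to the grasp point, in m); z points along the fingers, y is the line along which they close (so a half turn about z gives the same grasp; the last joint's range is limited). The gripper opens to 85 mm and grips with 20 to 120 N. Pads are 22 mm wide; open, the fingers measure 114 mm over their backs; the gripper's body (76 mm by 85 mm) begins 54 mm behind the grasp point. The pads swing forward as they close: fully open they stand 13 mm farther back than shut.
Start: joints at [50.976, 21.807, 74.336, -0, 83.858, -12.336], TCP at [0.247, 0.491, 0.231] pointing down, gripper open.
Joint ranges: [-178.18, 178.18], [-50.72, 133.34], [12.68, 142.11], [-81.47, 261.47], [9.98, 163.14], [-165.26, 165.26]. Speed limits (degrees/s): [136.94, 136.94, 180, 180, 180, 180].

INTERFACE

Orientations are given as a 3x3 rotation matrix whose columns are the frame's x, y, z axes.
In Python, from rig import observe, get_image, camera_params, close_job, grasp_offset gives the robot as it stands.
- The arm moves only by the shell command python3 -m handwheel 'ROWS' [OPENING] [FORCE]. ROWS is JSON, a list of rows, each a list of 2 entries, a list of its own where there are three numbers: the shift along the tool's x, y, z as a fraction of full scale, then the turn, a rotation vector about the tool's x, y, z as a fraction of full scale. In form: [[[dx, dy, dz], [ax, ay, az]], ...]. A call has 1 to 10 rows; each row is the pose to reach, as a shift and turn from the pose commanded when the call began, along the tool's axes at that moment, turning the shorter way round; what a row does not reach only later rows make up. Full scale, the value 1, is 0.5 m for a shift and pi rad for a turn. A row lasts 1/10 s, in which the tool goes at most 50 mm and 8.59 degrees, less where a joint would pass 70% of its speed; a pose out of reach is approached as far as the arm can. A call with a number of a shift or a turn outside -1 to 1 is refused whole. A call with a gripper value outside its range is refused whole. OPENING is the opening, from 0 (shut) to 1 (fully open), set as the call begins (- or left out, the last holds). The fingers move at their own pace and stop on an object; FORCE is the grip in N (left out, the last holds). Time passes only in rows, so rows that repeat a pose let the fingers close. It gives the time, the measured TCP pose, the force, the opening and the grip force at its end, in the units of the state.
- observe(): the state, without advancing time (a new reading comes with each control period).
- get_image(name): name is "scene" or "top"; returns (picture, depth): 400x640x3 uint8, red, green, blue; 400x640 float32, m along the optical axis (not along the pixel's ray), 0 where there is no reading.
- camera_params(name): a dict with "K" (3x3 intrinsics, pixels), "R" (3x3) and "t" (3): a world point X has camera coordinates R X + t. Camera axes: x right, y down, z forward; pixel columns grow to the right and rows downward; lengths in m; the calibration is good to about 2 mm. A picture is of the moment at which its call begins. camera_params takes no time and is no camera call.
- close_job(): hands the job in; it is judged then, once.
The state is a dict: "time_s": time; "q": joint angles; "qvel": joint speeds; "joint_efforts": joint torques, N m; "position": TCP position; "tool_rot": TCP orientation; "ft_force": force on the tool from outside, world axes, zero at the start; "wrist_torque": the same for the moment, N m; "grip_width": finger opening in m; "gripper_force": force on a finger pad.
Only numpy, scipy, OpenCV 4.12 (cv2) and the standard library are available. Lean on these libraries where they do the work, as an engineer would, in place of code of your own. Each camera call takes 0.05 s, during which the arm holds its last target. There are 200 camera calls.

TASK

Three closed grinding jars that look alike stand in the grey tray; one holds the steel grinding ball, the other two only a light nylon ball, so heft them to find the heavy one. Set the heavy jar upright in the mill's holder, with the slot in its foot right down over the brass drive tongue (the black grip bar on the lid runs parallel to the slot), and swing the red-handled clamp over and down until its pad bears on the jar. Leave the two light jars standing upright in the tray, let no jar fall over, and do not disturb the stopwatch, spatula and beaker.

Things in the scene. Friction and masses are not known exactly. Their poses are not given: they have to be found in the camera images.
- jar_a: One of three identical closed grinding jars, 62 mm diameter; origin at the centre of the underside, z up. Lid top 65 mm above it; on the lid a black grip bar 40 mm long (jar's x), 12 mm wide (y), 65 to 87 mm up. A slot 12 mm wide, 6 mm deep runs across the foot along x. A hidden ball inside: steel (jar about 0.63 kg in all) in one jar, nylon (about 0.33 kg) in the other two; which is unknown.
- jar_b: One of three identical closed grinding jars, 62 mm diameter; origin at the centre of the underside, z up. Lid top 65 mm above it; on the lid a black grip bar 40 mm long (jar's x), 12 mm wide (y), 65 to 87 mm up. A slot 12 mm wide, 6 mm deep runs across the foot along x. A hidden ball inside: steel (jar about 0.63 kg in all) in one jar, nylon (about 0.33 kg) in the other two; which is unknown.
- jar_c: One of three identical closed grinding jars, 62 mm diameter; origin at the centre of the underside, z up. Lid top 65 mm above it; on the lid a black grip bar 40 mm long (jar's x), 12 mm wide (y), 65 to 87 mm up. A slot 12 mm wide, 6 mm deep runs across the foot along x. A hidden ball inside: steel (jar about 0.63 kg in all) in one jar, nylon (about 0.33 kg) in the other two; which is unknown.
- tray: Low grey plastic tray in which the jars start, 112 mm (its x) by 262 mm (its y) outside, walls 4 mm thick and 46 mm high, floor 4 mm thick; fixed. Origin at the centre of its underside. The jars stand in a row along its y, about 82 mm apart.
- mill: Bench ball mill, blue housing 156 x 140 mm, top 40 mm above its underside; fixed. Origin on the underside, below the middle of the jar holder; x points away from the operating strip (push buttons) towards the two clamp posts. The posts stand at x = 70 mm, y = +-50 mm, 159 mm high.
- holder_floor (a point): Centre of the jar holder's floor, 46 mm above the mill's underside, axes as the mill's. Round it stands an aluminium ring wall, 70 mm inner diameter, 12 mm high. Across the floor lies the brass drive tongue: 36 mm long along x, 8 mm wide, 5 mm high, bevelled to 5 mm at the top. A jar that stands on the tongue instead of over it is 5 mm too high.
- clamp_hinge (a point): Point on the clamp's hinge axis, midway between the posts: 70 mm along the mill's x from the holder's centre, 147 mm above the mill's underside. The axis runs along the mill's y.
- clamp_grip (a point): Middle of the clamp's red handle bar: 16 mm diameter, 72 mm long along the mill's y, 154 mm from the hinge axis. Two side arms at y = +-41 mm lead to it; 70 mm from the axis a cross beam carries the rubber pad (26 mm diameter), whose face is 17 mm from the arms' centre line.
- clamp (a joint): Clamp angle, rad. 0 = arms level, handle towards the mill's -x, in front of the jar; grows as the handle rises; 1.57 = upright; about 1.7 = open, leaning back. Stiff hinge (3 N at the handle), stays where it is left. On a fully seated jar the pad bears at about 0.04, on a jar standing on the tongue at about 0.11.
- stopwatch: Dark digital stopwatch, 57 x 63 x 16 mm, lying in front; bystander. Origin at the centre of its underside.
- spatula: Spatula with wooden handle, 220 mm long along its y, 18 mm wide, lying in front on the right; bystander. Origin at the centre of its underside.
- beaker: Clear plastic beaker, 72 mm diameter, 89 mm high, standing behind; bystander. Origin at the centre of its underside.

How it is judged:
By the outcome, as a careful person would: the job done as asked, in the order asked, and still so for the second after the job is handed in, with the robot touching nothing.
It also fails if it takes over 72 s, if anything falls off the work surface, if the arm or the gripper's body presses on something with over 40 N, if the wrist force passes 120 N, or if a joint passes its speed limit or range.

## Working session

There is one attempt and no reset: what is moved stays moved. The work goes in short steps, Python scripts to look and compute and a shell command to move; the robot and the scene stay as the last step left them, time stands still between calls to the robot, and variables do not carry over. Pictures are saved under pics/ and viewed, at most 10 in all, crops included, and the job is handed in when it is done.

```bash
ls; mkdir -p pics
python3 - <<'E'
from rig import *
import cv2, numpy as np
s=observe(); print(s, grasp_offset)
for n in ("scene","top"):
    im,d=get_image(n); cv2.imwrite(f"pics/{n}0.png",im[:,:,::-1]); np.save(f"{n}0.npy",d); np.save(f"{n}0i.npy",im)
    print(n,camera_params(n))
E
```

```text
pics
{'time_s': 0.0, 'q': array([ 5.09769436e+01,  2.18410536e+01,  7.43859667e+01,  1.64066413e-03,
        8.38564259e+01, -1.23359806e+01]), 'qvel': array([ 0.09091177,  0.02881993, -0.03030729,  0.01567599,  0.00372231,
        0.03325901]), 'joint_efforts': array([-5.80957949e-04, -4.48455977e+01, -2.31286615e+01, -1.69527730e-04,
        4.69765160e-03, -3.86831388e-06]), 'position': array([0.2468236 , 0.49117936, 0.23070404]), 'tool_rot': array([[-8.93471173e-01,  4.49119562e-01, -9.39122646e-04],
       [ 4.49120415e-01,  8.93470544e-01, -1.11354848e-03],
       [ 3.38962017e-04, -1.41670262e-03, -9.99998939e-01]]), 'ft_force': array([-0.03328028, -1.06136469, -0.57770057]), 'wrist_torque': array([-0.00082484,  0.03632323, -0.00144198]), 'gripper_force': 0.0, 'grip_width': 0.08541430777171055} 0.0187
scene {'K': array([[462.73484492,   0.        , 327.23094725],
       [  0.        , 462.73484492, 197.82535028],
       [  0.        ,   0.        ,   1.        ]]), 'R': array([[ 0.61619557, -0.78751517, -0.01108529],
       [-0.62559652, -0.48085387, -0.61433586],
       [ 0.4784684 ,  0.38548596, -0.78896677]]), 't': array([-0.36613445,  0.50132275,  0.91617695])}
top {'K': array([[413.38494511,   0.        , 324.11952789],
       [  0.        , 413.38494511, 199.91301711],
       [  0.        ,   0.        ,   1.        ]]), 'R': array([[ 1.14922421e-03, -9.99992182e-01, -3.78344137e-03],
       [-9.96094349e-01, -8.10696350e-04, -8.82915045e-02],
       [ 8.82877471e-02,  3.87013130e-03, -9.96087494e-01]]), 't': array([0.07322319, 0.63303154, 1.06496034])}
```

View pics/scene0.png

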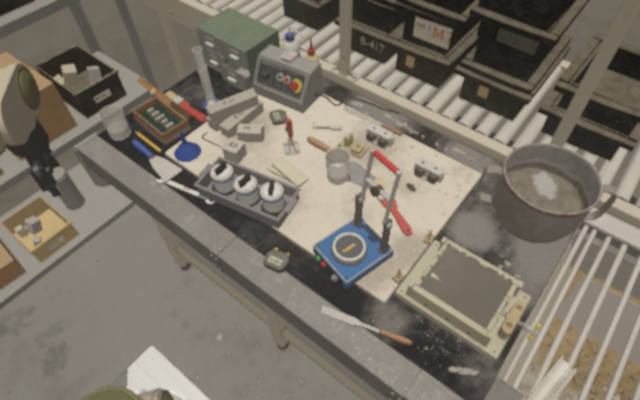

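View pics/top0.png

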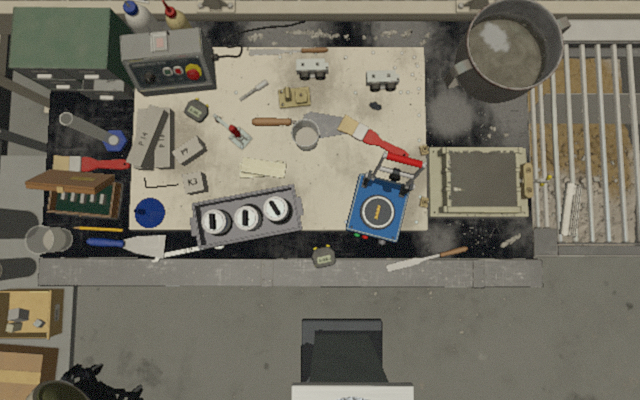

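The scene view shows the tray with three jars at (222,172), (246,184) and (271,190). The mill is at (350,248) with its clamp open, red handle at (385,162). In the top view the jars are at (216,220), (246,215) and (277,208), the holder with its tongue at (377,212), and the handle at (398,158).

```bash
cat > h.py <<'E'
import numpy as np, cv2
from rig import *
def cloud(n,d):
    p=camera_params(n);K,R,t=p["K"],p["R"],p["t"]
    v,u=np.mgrid[0:400,0:640]
    c=np.stack([(u-K[0,2])/K[0,0]*d,(v-K[1,2])/K[1,1]*d,d],-1)
    X=(c-t)@R; X[d==0]=np.nan
    return X
def axis(P):
    m=np.median(P,0); r=cv2.minAreaRect(P[:,:2].astype(np.float32)*1000)
    C=np.cov((P-P.mean(0))[:,:2].T); w,V=np.linalg.eigh(C); a=V[:,1]
    return m,P.mean(0),np.degrees(np.arctan2(a[1],a[0]))%180,np.sqrt(w)*1000,r
E
python3 - <<'E'
from h import *
np.set_printoptions(precision=4,suppress=True)
im=np.load("top0i.npy");d=np.load("top0.npy");X=cloud("top",d)
z=X[...,2]
for (u,v) in [(216,220),(246,215),(277,208)]:
    s=(slice(v-18,v+19),slice(u-17,u+18)); P=X[s].reshape(-1,3)
    br=im[s].mean(-1).ravel()
    lid=P[(P[:,2]>.055)&(P[:,2]<.1)]
    bar=P[(P[:,2]>.081)&(P[:,2]<.1)]
    dark=P[(br<70)&(P[:,2]>.055)]
    w=P[(br>170)&(P[:,2]>.055)]
    print("lid",len(lid),np.median(lid,0),cv2.minEnclosingCircle((lid[:,:2]*1000).astype(np.float32)))
    for b in (bar,dark):
        if len(b)>5: print(len(b),axis(b))
s=(slice(165,245),slice(340,415));P=X[s].reshape(-1,3);c=im[s].reshape(-1,3).astype(int)
blue=(c[:,2]>c[:,0]+60)&(P[:,2]>.03)&(P[:,2]<.05)
print("blue",blue.sum(),np.median(P[blue],0),cv2.minAreaRect((P[blue][:,:2]*1000).astype(np.float32)))
br=(c[:,0]>c[:,2]+50)&(c[:,1]>c[:,2]+20)&(P[:,2]>.03)&(P[:,2]<.065)
print("brass",br.sum(),axis(P[br]))
ring=(P[:,2]>.053)&(P[:,2]<.063)
print("ring",ring.sum(),cv2.minEnclosingCircle((P[ring][:,:2]*1000).astype(np.float32)),P[ring].mean(0))
s=(slice(135,200),slice(360,440));P=X[s].reshape(-1,3);c=im[s].reshape(-1,3).astype(int)
red=(c[:,0]>130)&(c[:,1]<70)&(P[:,2]>.2)
print("red",red.sum(),axis(P[red]) )
hi=(P[:,2]>.17);print("post/clamp",hi.sum(),P[hi].mean(0),P[hi].max(0),P[hi].min(0))
cv2.imwrite("pics/z0.png",cv2.resize(im[130:250,180:440,::-1],None,fx=3,fy=3,interpolation=cv2.INTER_CUBIC))
E
```

```text
lid 489 [0.5751 0.3475 0.0765] ((566.4232177734375, 360.1297607421875), 43.107330322265625)
95 (array([0.5768, 0.35  , 0.0959]), array([0.5755, 0.3506, 0.0938]), np.float64(8.327724049139505), array([ 4.926 , 11.2898]), ((575.1549682617188, 354.0436096191406), (38.05695343017578, 30.64737319946289), 33.77602005004883))
91 (array([0.5744, 0.3487, 0.0958]), array([0.575 , 0.3467, 0.0907]), np.float64(169.07608790795922), array([ 9.1835, 11.2946]), ((579.581787109375, 339.8583984375), (42.0126838684082, 34.958045959472656), 8.93449878692627))
lid 481 [0.5846 0.2668 0.0764] ((597.860107421875, 281.26495361328125), 47.33082580566406)
87 (array([0.5867, 0.2689, 0.0962]), array([0.5854, 0.2688, 0.0945]), np.float64(179.95696462244914), array([ 4.4101, 12.1479]), ((586.9999389648438, 269.44659423828125), (31.11096954345703, 39.691104888916016), 52.7626953125))
73 (array([0.5842, 0.2689, 0.0964]), array([0.5837, 0.2687, 0.0956]), np.float64(0.2914933860566009), array([ 4.6676, 10.2732]), ((584.4198608398438, 257.20068359375), (34.63541030883789, 33.83945846557617), 0.1621270477771759))
lid 47
[... 653 characters left out ...]
570312), 75.6498031616211)
brass 49 (array([ 0.6018, -0.0621,  0.0556]), array([ 0.6006, -0.0626,  0.0556]), np.float64(165.57014338694867), array([ 2.5046, 10.4376]), ((600.8045654296875, -62.80545425415039), (8.582629203796387, 35.10707092285156), 75.28228759765625))
ring 344 ((615.3848266601562, -66.09400177001953), 87.89311218261719) [ 0.6035 -0.0653  0.0561]
red 243 (array([ 0.6887, -0.0843,  0.3122]), array([ 0.6885, -0.0843,  0.3121]), np.float64(73.73892750669356), array([ 3.8794, 19.9099]), ((689.4500122070312, -85.84939575195312), (69.88917541503906, 15.019171714782715), 75.26728820800781))
post/clamp 778 [ 0.6809 -0.0841  0.2676] [ 0.7057 -0.0382  0.3169] [ 0.6547 -0.1289  0.1714]
```

View pics/z0.png

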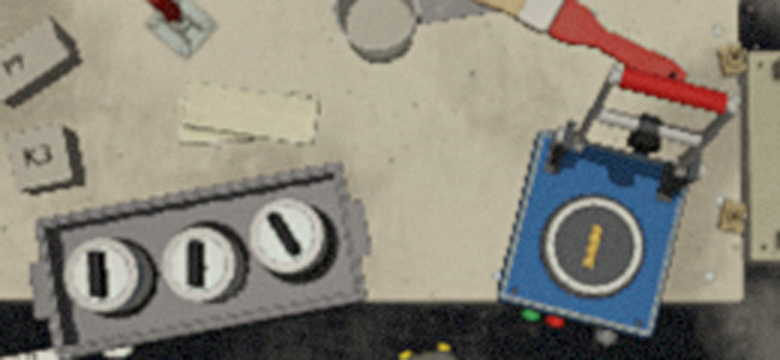

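The zoomed crop shows the grip bars at about 8°, 0° and 32° in world axes, and the tongue and mill axis at about -14.5°. Depth reads about 5 mm high, so I'll refine by intersecting rays with the known plane heights in both cameras.

```bash
cat >> h.py <<'E'
def onplane(n,uv,z):
    p=camera_params(n);K,R,t=p["K"],p["R"],p["t"]
    uv=np.atleast_2d(uv).astype(float)
    r=(np.c_[uv,np.ones(len(uv))]@np.linalg.inv(K).T)@R; c=-R.T@t
    return c+r*((z-c[2])/r[:,2])[:,None]
def proj(n,X):
    p=camera_params(n); c=p["R"]@np.asarray(X)+p["t"]; q=p["K"]@c; return q[:2]/q[2]
def blob(mask,near):
    n,l,s,c=cv2.connectedComponentsWithStats(mask.astype(np.uint8))
    k=min([i for i in range(1,n) if s[i,4]>25],key=lambda i:np.hypot(*(c[i]-near)))
    v,u=np.where(l==k); return np.c_[u,v]
def jar(n,im,guess,zb):   # guess: xy, zb: underside z
    g=im.astype(int).mean(-1); p=proj(n,[*guess,zb+.087])
    v,u=np.mgrid[0:400,0:640]; near=np.hypot(u-p[0],v-p[1])<16
    b=blob((g<85)&near,p); B=onplane(n,b,zb+.087)
    w=blob(((g>150)&near),p); h=cv2.convexHull(w.astype(np.int32)).reshape(-1,2)
    H=onplane(n,h,zb+.065); cc=cv2.fitEllipse((H[:,:2]*1000).astype(np.float32)) if len(H)>5 else None
    m,mean,a,sd,r=axis(B); return len(b),mean[:2],a,sd,cc
E
python3 - <<'E'
from h import *
np.set_printoptions(precision=4,suppress=True)
for n in("top","scene"):
    im=np.load(n+"0i.npy");d=np.load(n+"0.npy");X=cloud(n,d)
    print(n)
    for g in [(.575,.349),(.585,.268),(.608,.196)]: print(proj(n,[*g,.091]),jar(n,im,g,.004))
    c=im.astype(int)
    p=proj(n,[.601,-.063,.051]); v,u=np.mgrid[0:400,0:640]
    m=(c[...,0]>c[...,2]+45)&(np.hypot(u-p[0],v-p[1])<16)
    B=onplane(n,blob(m,p),.051);print("brass",len(B),axis(B)[1:4])
    g=c.mean(-1); m=(g>150)&(np.hypot(u-p[0],v-p[1])<32)
    h=cv2.convexHull(blob(m,p).astype(np.int32)).reshape(-1,2);print("ring",cv2.fitEllipse((onplane(n,h,.058)[:,:2]*1000).astype(np.float32)))
    q=proj(n,[.688,-.0855,.308]); m=(c[...,0]>130)&(c[...,1]<80)&(np.hypot(u-q[0],v-q[1])<30)
    B=onplane(n,blob(m,q),.306);print("red",len(B),axis(B)[1:4])
E
```

```text
top
[213.1819 220.8393] (86, array([0.5745, 0.3513]), np.float64(7.7613988260986275), array([ 4.1103, 10.826 ]), ((575.3624267578125, 355.01019287109375), (59.53802490234375, 61.325992584228516), 93.33324432373047))
[245.8516 216.8447] (74, array([0.5834, 0.2701]), np.float64(1.8524710903043626), array([ 3.4635, 10.738 ]), ((584.0623779296875, 273.02593994140625), (61.118896484375, 61.75996780395508), 88.4302978515625))
[274.9271 207.6333] (62, array([0.6083, 0.1974]), np.float64(33.493172763837805), array([ 2.7971, 11.4326]), ((609.0263061523438, 199.18087768554688), (61.22580337524414, 62.240360260009766), 24.070281982421875))
brass 49 (array([ 0.6009, -0.0632,  0.051 ]), np.float64(165.25953090142565), array([ 2.6353, 10.5025]))
ring ((600.73828125, -63.294464111328125), (79.31559753417969, 80.17854309082031), 43.45140075683594)
red 420 (array([ 0.6989, -0.0757,  0.306 ]), np.float64(60.84334406039818), array([ 6.5356, 23.7664]))
scene
[221.0803 167.5241] (79, array([0.5758, 0.3513]), np.float64(24.31277402119011), array([ 5.5199, 12.7202]), ((577.102294921875, 357.5622863769531), (59.53019332885742, 61.74941635131836), 177.18463134765625))
[245.1616 179.195 ] (142, array([0.5904, 0.2835]), np.float64(64.7781511785242), array([ 9.8573, 19.2448]), ((585.8417358398438, 275.5816650390625), (60.456443786621094, 62.15268325805664), 177.01866149902344))
[271.1112 186.6694] (46, array([0.6074, 0.1972]), np.float64(38.72566696227162), array([ 2.5835, 14.049 ]), ((610.7899169921875, 201.8040771484375), (61.022727966308594, 61.39381790161133), 109.0677490234375))
brass 50 (array([ 0.6018, -0.0616,  0.051 ]), np.float64(165.53427193755638), array([2.951 , 9.8923]))
ring ((603.36669921875, -60.753074645996094), (81.10775756835938, 82.97177124023438), 123.89505767822266)
red 91 (array([ 0.6885, -0.0808,  0.306 ]), np.float64(75.10150321143311), array([ 2.5817, 18.9973]))
```

```bash
cat >> h.py <<'E'
from scipy.spatial.transform import Rotation as Ro
def to(pos,yaw):  # yaw: world angle (deg) of tool y, tool pointing down
    s=observe(); R=s["tool_rot"]; y=np.radians(yaw)
    Y=np.array([np.cos(y),np.sin(y),0]); Z=np.array([0,0,-1.]); D=np.c_[np.cross(Y,Z),Y,Z]
    sh=R.T@(np.array(pos)-s["position"])/.5; tu=Ro.from_matrix(R.T@D).as_rotvec()/np.pi
    print("shift",sh.round(4),"turn",tu.round(4))
def st():
    s=observe(); R=s["tool_rot"]
    print("t",s["time_s"].__round__(2),"pos",s["position"].round(4),"yawy",np.degrees(np.arctan2(R[1,1],R[0,1])).round(2),"tilt",np.degrees(np.arccos(-R[2,2])).round(2),"ft",s["ft_force"].round(2),"tq",s["wrist_torque"].round(2),"w",s["grip_width"].round(4),"gf",s["gripper_force"],"q",s["q"].round(1))
def heft(n=6):
    F=[]
    for i in range(n): get_image("top"); F.append(observe()["ft_force"])
    print("F",np.mean(F,0).round(2),"sd",np.std(F,0).round(2))
E
python3 -c "
from h import *
to([.610,.2005,.20],121); to([.610,.2005,.12],121)"
```

```text
shift [-0.9101 -0.1933  0.0616] turn [-3.000e-04 -3.000e-04 -3.205e-01]
shift [-0.9101 -0.1931  0.2216] turn [-3.000e-04 -3.000e-04 -3.205e-01]
```

```bash
python3 -m handwheel '[[[-0.91,-0.193,0.062],[0,0,-0.32]],[[-0.91,-0.193,0.062],[0,0,-0.32]],[[-0.91,-0.193,0.062],[0,0,-0.32]],[[-0.91,-0.193,0.062],[0,0,-0.32]],[[-0.91,-0.193,0.062],[0,0,-0.32]],[[-0.91,-0.193,0.062],[0,0,-0.32]],[[-0.91,-0.193,0.062],[0,0,-0.32]],[[-0.91,-0.193,0.062],[0,0,-0.32]],[[-0.91,-0.193,0.062],[0,0,-0.32]],[[-0.91,-0.193,0.062],[0,0,-0.32]]]' 0.5 60; python3 -c "
from h import *
st();to([.610,.2005,.20],121)"
```

```text
time_s: 1.1
position: [0.6117, 0.1988, 0.1996]
tool_rot: [[-0.858, -0.513, -0.001], [-0.513, 0.858, -0.0], [0.001, 0.0, -1.0]]
ft_force: [-0.1, 0.8, -0.3]
grip_width: 0.0427
gripper_force: 0.0Traceback (most recent call last):
  File "<string>", line 3, in <module>
    st();to([.610,.2005,.20],121)
    ~~^^
  File "h.py", line 39, in st
    print("t",s["time_s"].__round__(2),"pos",s["position"].round(4),"yawy",np.degrees(np.arctan2(R[1,1],R[0,1])).round(2),"tilt",np.degrees(np.arccos(-R[2,2])).round(2),"ft",s["ft_force"].round(2),"tq",s["wrist_torque"].round(2),"w",s["grip_width"].round(4),"gf",s["gripper_force"],"q",s["q"].round(1))
                                                                                                                                                                                                                                         ^^^^^^^^^^^^^^^^^^^^^
AttributeError: 'float' object has no attribute 'round'
```

```bash
sed -i 's/s\["grip_width"\].round(4)/round(float(s["grip_width"]),4)/' h.py; python3 -c "
from h import *
heft();st();to([.610,.2005,.071],121)
im,d=get_image('top'); p=proj('top',[.61,.2,.09]); u,v=int(p[0]),int(p[1])
im2,_=get_image('scene');q=proj('scene',[.61,.2,.09]).astype(int)
a=cv2.resize(im[v-40:v+40,u-40:u+40],(400,400),interpolation=2);b=cv2.resize(im2[q[1]-40:q[1]+40,q[0]-40:q[0]+40],(400,400),interpolation=2)
cv2.imwrite('pics/c1.png',np.hstack([a,b])[:,:,::-1])"
```

```text
F [-0.25 -0.66 -0.09] sd [0.34 1.96 1.22]
t 1.4 pos [0.6094 0.2016 0.2003] yawy 120.97 tilt 0.04 ft [0.01 0.43 0.77] tq [-0.05  0.04  0.01] w 0.0426 gf 0.0 q [   7.8   32.4   61.3    0.    86.3 -113.2]
shift [ 0.     -0.0026  0.2585] turn [ 0.0001 -0.0002 -0.0002]
```

View pics/c1.png

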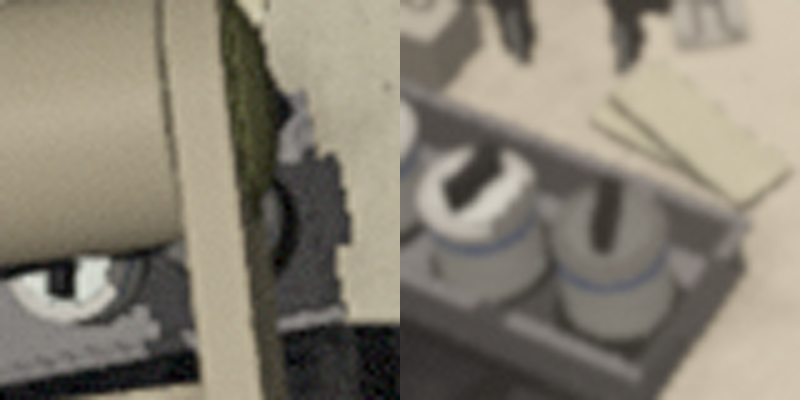

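The arm hides jar c from the top camera. In the scene view the fingertips are up at about (510,30) and (630,40) of the crop, above and behind jar c, which fits a 0.2 m hover. I'll descend over the bar.

```bash
python3 -m handwheel '[[[0,-0.002,0.1],[0,0,0]],[[0,-0.002,0.18],[0,0,0]],[[0,-0.002,0.23],[0,0,0]],[[0,-0.002,0.25],[0,0,0]],[[0,-0.002,0.257],[0,0,0]],[[0,-0.002,0.257],[0,0,0]],[[0,-0.002,0.257],[0,0,0]]]' 0.5 60; python3 -c "
from h import *
st()
im2,_=get_image('scene');q=proj('scene',[.61,.2,.09]).astype(int)
cv2.imwrite('pics/c2.png',cv2.resize(im2[q[1]-40:q[1]+40,q[0]-40:q[0]+40],(480,480),interpolation=2)[:,:,::-1])"
```

```text
time_s: 2.2
position: [0.611, 0.2006, 0.0732]
tool_rot: [[-0.858, -0.514, 0.002], [-0.514, 0.858, 0.0], [-0.002, -0.001, -1.0]]
ft_force: [-0.1, -0.1, 5.2]
grip_width: 0.0428
gripper_force: 2.7
t 2.2 pos [0.611  0.2006 0.0732] yawy 120.96 tilt 0.13 ft [-0.06 -0.1   5.17] tq [ 0.35  0.15 -0.01] w 0.0428 gf 2.6532254648736853 q [   7.6   38.9   71.1    0.    69.8 -113.3]
```

View pics/c2.png

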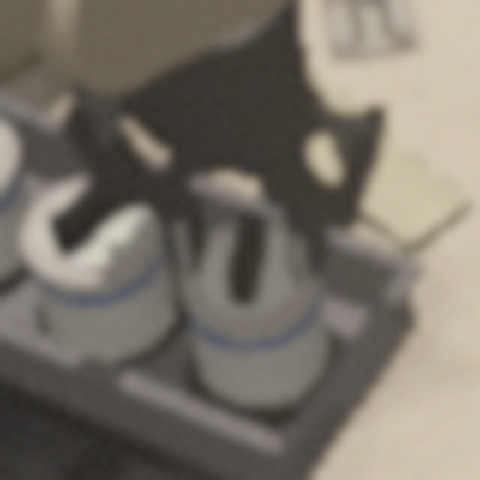

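```bash
python3 -c "
from h import *
X=cloud('top',np.load('top0.npy'));print('table z',np.nanmedian(X[185:195,320:345,2]),np.nanmedian(X[70:75,225:235,2]))
heft(4);st()"
```

```text
table z 0.006303220069393785 0.0058245518769917265
F [-1.8   1.77  6.9 ] sd [0.41 0.44 0.34]
t 2.45 pos [0.6111 0.2005 0.0732] yawy 120.93 tilt 0.13 ft [-1.37  1.96  7.18] tq [0.36 0.33 0.02] w 0.0422 gf 3.2685704143659677 q [   7.6   38.9   71.1    0.    69.8 -113.3]
```

The finger tips are resting on the lid with about 7 N. The depth readings were right: everything stands about 5.5 mm above z=0, so the lid is at about 0.0745. I'll raise the tool 4 mm and grip.

```bash
python3 -m handwheel '[[[0,0,-0.01],[0,0,0]],[[0,0,-0.01],[0,0,0]]]' 0.5 60;  python3 -m handwheel '[[[0,0,0],[0,0,0]],[[0,0,0],[0,0,0]],[[0,0,0],[0,0,0]],[[0,0,0],[0,0,0]],[[0,0,0],[0,0,0]]]' 0 60; python3 -c "
from h import *
X=cloud('top',np.load('top0.npy'));print('black z',np.nanmedian(X[240:250,320:345,2]),np.nanmedian(X[235:240,440:460,2]))
heft(4);st()"
```

```text
time_s: 2.65
position: [0.6111, 0.2, 0.0777]
tool_rot: [[-0.858, -0.514, 0.001], [-0.514, 0.858, -0.0], [-0.001, -0.001, -1.0]]
ft_force: [0.5, 0.0, 0.9]
grip_width: 0.0426
gripper_force: 0.0
time_s: 3.15
position: [0.6108, 0.2, 0.0768]
tool_rot: [[-0.858, -0.514, 0.0], [-0.514, 0.858, 0.0], [-0.0, -0.0, -1.0]]
ft_force: [1.0, 1.4, 1.0]
grip_width: 0.0107
gripper_force: 60.9
black z 0.0003628033203012113 0.00011049690479872728
F [0.95 0.91 0.55] sd [0.6  0.26 0.32]
t 3.35 pos [0.6108 0.2    0.0768] yawy 120.91 tilt 0.02 ft [1.65 1.17 0.15] tq [ 0.12 -0.15  0.01] w 0.0104 gf 60.845643281936646 q [   7.6   38.7   70.9    0.    70.4 -113.3]
```

```bash
python3 -m handwheel '[[[0,0,-0.02],[0,0,0]],[[0,0,-0.06],[0,0,0]],[[0,0,-0.12],[0,0,0]],[[0,0,-0.16],[0,0,0]],[[0,0,-0.16],[0,0,0]],[[0,0,-0.16],[0,0,0]]]' - 80; python3 -c "
from h import *
heft(8);st()"
```

```text
time_s: 3.95
position: [0.61, 0.1998, 0.1557]
tool_rot: [[-0.858, -0.514, -0.002], [-0.514, 0.858, -0.0], [0.002, 0.001, -1.0]]
ft_force: [0.0, 0.1, -7.0]
grip_width: 0.0101
gripper_force: 78.8
F [ 0.06 -0.12 -6.2 ] sd [0.42 0.48 0.5 ]
t 4.35 pos [0.6106 0.1999 0.1563] yawy 120.91 tilt 0.05 ft [ 0.68  0.16 -7.2 ] tq [ 0.03 -0.04  0.01] w 0.0101 gf 78.75208854675293 q [   7.6   34.3   65.2   -0.    80.5 -113.3]
```

Jar c weighs 6.2 N (0.63 kg), so it is the heavy one. I'll recompute the holder position with the 6 mm board offset.

Run:
```python
from h import *
np.set_printoptions(precision=4,suppress=True)
z0=.0058
for n in("top","scene"):
    im=np.load(n+"0i.npy");c=im.astype(int)
    print(n, jar(n,im,(.608,.198),.004+z0)[4])
    p=proj(n,[.601,-.063,.051+z0]); v,u=np.mgrid[0:400,0:640]
    m=(c[...,0]>c[...,2]+45)&(np.hypot(u-p[0],v-p[1])<16)
    B=onplane(n,blob(m,p),.051+z0);print("brass",len(B),axis(B)[1:4])
    g=c.mean(-1); m=(g>150)&(np.hypot(u-p[0],v-p[1])<32)
    h=cv2.convexHull(blob(m,p).astype(np.int32)).reshape(-1,2);print("ring",cv2.fitEllipse((onplane(n,h,.058+z0)[:,:2]*1000).astype(np.float32)))
    m=(c[...,2]>c[...,0]+50)&(np.hypot(u-p[0],v-p[1])<60)
    print("blue",cv2.minAreaRect((onplane(n,blob(m,p),.04+z0)[:,:2]*1000).astype(np.float32)))
```

```text
top ((608.6246948242188, 198.46377563476562), (60.886962890625, 61.8958854675293), 24.06939697265625)
brass 49 (array([ 0.6005, -0.0625,  0.0568]), np.float64(165.25953090142565), array([ 2.621 , 10.4453]))
ring ((600.3861694335938, -62.56650924682617), (78.88115692138672, 79.73941802978516), 43.450862884521484)
blue ((612.216552734375, -65.86924743652344), (125.5649642944336, 139.19363403320312), 75.23698425292969)
scene ((607.7019653320312, 198.15695190429688), (60.65317153930664, 61.02205276489258), 109.06849670410156)
brass 50 (array([ 0.5988, -0.0636,  0.0568]), np.float64(165.5342719375564), array([2.9335, 9.8335]))
ring ((600.3582763671875, -62.786842346191406), (80.62213897705078, 82.47503662109375), 123.89480590820312)
blue ((606.788818359375, -64.60370635986328), (121.77320098876953, 126.22804260253906), 76.00609588623047)
```

```bash
python3 -c "
from h import *
to([.6033,-.0635,.165],75.3)"
```

```text
shift [ 0.2832 -0.4445 -0.0173] turn [-0.     -0.0003  0.2534]
```

```bash
python3 -m handwheel '[[[0.02,-0.03,-0.017],[0,0,0.02]],[[0.06,-0.095,-0.017],[0,0,0.05]],[[0.11,-0.17,-0.017],[0,0,0.09]],[[0.16,-0.25,-0.017],[0,0,0.13]],[[0.21,-0.32,-0.017],[0,0,0.17]],[[0.25,-0.39,-0.017],[0,0,0.21]],[[0.275,-0.43,-0.017],[0,0,0.24]],[[0.283,-0.4445,-0.017],[0,0,0.2535]],[[0.283,-0.4445,-0.017],[0,0,0.2535]],[[0.283,-0.4445,-0.017],[0,0,0.2535]]]' - 80; python3 -c "
from h import *
im2,_=get_image('scene');q=proj('scene',[.60,-.063,.1]).astype(int)
cv2.imwrite('pics/m1.png',cv2.resize(im2[q[1]-60:q[1]+50,q[0]-60:q[0]+60],(720,660)[:2],interpolation=2)[:600,:,::-1])
st();to([.6033,-.0635,.126],75.3)"
```

```text
time_s: 5.35
position: [0.6035, -0.0624, 0.1653]
tool_rot: [[-0.968, 0.252, -0.0], [0.252, 0.968, 0.001], [0.0, 0.001, -1.0]]
ft_force: [0.5, -0.9, -5.6]
grip_width: 0.0102
gripper_force: 78.8
t 5.4 pos [ 0.6035 -0.0621  0.1653] yawy 75.44 tilt 0.03 ft [-0.3  -0.22 -5.64] tq [ 0.    0.03 -0.03] w 0.0102 gf 78.69144201278687 q [-17.1  30.4  71.    0.   78.6 -92.5]
shift [-0.0004 -0.0029  0.0786] turn [ 0.0001 -0.0001  0.0008]
```

View pics/m1.png

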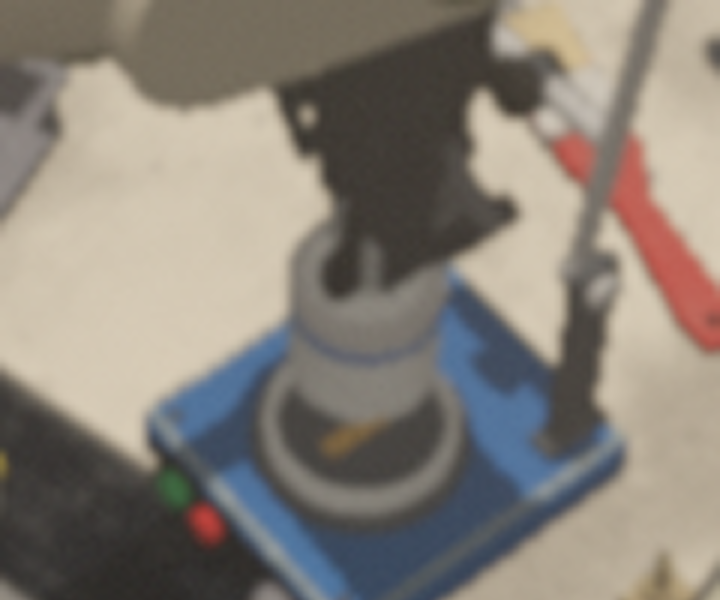

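The jar hangs above the holder. The ring is centred at about (360,430) of the crop, with the tongue visible at (360,437). The jar looks aligned, so I'll lower it to just inside the ring mouth and check the forces.

```bash
python3 -m handwheel '[[[0,-0.003,0.02],[0,0,0]],[[0,-0.003,0.05],[0,0,0]],[[0,-0.003,0.068],[0,0,0]],[[0,-0.003,0.077],[0,0,0]],[[0,-0.003,0.077],[0,0,0]],[[0,-0.003,0.077],[0,0,0]]]' - 80; python3 -c "
from h import *
heft(3);st();to([.6033,-.0635,.119],75.3)"
```

```text
time_s: 6.0
position: [0.6034, -0.0648, 0.1272]
tool_rot: [[-0.967, 0.254, 0.001], [0.254, 0.967, -0.0], [-0.001, -0.0, -1.0]]
ft_force: [-0.3, -0.7, -5.9]
grip_width: 0.01
gripper_force: 78.7
F [ 0.19 -0.03 -5.74] sd [0.12 0.47 0.14]
t 6.15 pos [ 0.6033 -0.0649  0.1274] yawy 75.29 tilt 0.06 ft [ 0.1  -0.08 -5.93] tq [0.01 0.01 0.01] w 0.0102 gf 78.70378017425537 q [-17.3  32.4  74.1   0.   73.4 -92.6]
shift [0.0008 0.0027 0.0168] turn [-0.      0.0003 -0.0001]
```

```bash
python3 -m handwheel '[[[0.001,0.0027,0],[0,0,0]],[[0.001,0.0027,0.004],[0,0,0]],[[0.001,0.0027,0.008],[0,0,0]],[[0.001,0.0027,0.012],[0,0,0]],[[0.001,0.0027,0.015],[0,0,0]],[[0.001,0.0027,0.0165],[0,0,0]],[[0.001,0.0027,0.0165],[0,0,0]]]' - 80; python3 -c "
from h import *
heft(3);st()"
```

```text
time_s: 6.85
position: [0.603, -0.0635, 0.1189]
tool_rot: [[-0.967, 0.254, 0.0], [0.254, 0.967, -0.0], [-0.0, -0.0, -1.0]]
ft_force: [-0.8, 0.0, -2.1]
grip_width: 0.0104
gripper_force: 79.2
F [-0.99  0.13 -1.63] sd [0.37 0.15 1.  ]
t 7.0 pos [ 0.603  -0.0634  0.1189] yawy 75.28 tilt 0.02 ft [-1.25  0.35 -1.22] tq [ 0.02  0.27 -0.01] w 0.0101 gf 79.24994230270386 q [-17.2  32.9  74.8  -0.   72.3 -92.5]
```

The jar seated at the expected height: TCP 0.1189, against 0.1238 if it stood on the tongue. I'll press lightly to confirm, release and rise.

```bash
python3 -m handwheel '[[[0,0,0.002],[0,0,0]],[[0,0,0.003],[0,0,0]],[[0,0,0.003],[0,0,0]]]' - 80;python3 -m handwheel '[[[0,0,-0.003],[0,0,0]],[[0,0,-0.003],[0,0,0]],[[0,0,-0.003],[0,0,0]],[[0,0,-0.003],[0,0,0]]]' 0.5 60; python3 -m handwheel '[[[0,0,-0.02],[0,0,0]],[[0,0,-0.08],[0,0,0]],[[0,0,-0.16],[0,0,0]],[[0,0,-0.25],[0,0,0]],[[0,0,-0.34],[0,0,0]],[[0,0,-0.43],[0,0,0]],[[0,0,-0.5],[0,0,0]],[[0,0,-0.52],[0,0,0]],[[0,0,-0.52],[0,0,0]]]'; python3 -c "
from h import *
im2,_=get_image('scene');q=proj('scene',[.60,-.063,.1]).astype(int)
cv2.imwrite('pics/m2.png',cv2.resize(im2[q[1]-70:q[1]+50,q[0]-60:q[0]+60],(600,600),interpolation=2)[:,:,::-1])
X=cloud('scene',_); P=X[q[1]-40:q[1]+40,q[0]-40:q[0]+40].reshape(-1,3); d=np.hypot(P[:,0]-.6,P[:,1]+.063)<.026; print('lid z',np.nanpercentile(P[d,2],[30,50,70,90,98]))
st();to([.687,-.0855,.37],-14.7)"
```

```text
time_s: 7.3
position: [0.6032, -0.0635, 0.1189]
tool_rot: [[-0.967, 0.254, 0.002], [0.254, 0.967, -0.001], [-0.002, -0.0, -1.0]]
ft_force: [-5.3, 1.3, 9.7]
grip_width: 0.0104
gripper_force: 81.2
time_s: 7.7
position: [0.6031, -0.0635, 0.1185]
tool_rot: [[-0.967, 0.254, 0.0], [0.254, 0.967, -0.0], [-0.0, 0.0, -1.0]]
ft_force: [0.1, -0.4, 0.9]
grip_width: 0.0427
gripper_force: 0.0
time_s: 8.6
position: [0.603, -0.0634, 0.3802]
tool_rot: [[-0.967, 0.254, 0.003], [0.254, 0.967, -0.001], [-0.003, -0.0, -1.0]]
ft_force: [-0.4, 0.3, -0.9]
grip_width: 0.0426
gripper_force: 0.0
lid z [0.11757381 0.11921276 0.12702992 0.13805408 0.14046313]
t 8.65 pos [ 0.6029 -0.0634  0.3782] yawy 75.28 tilt 0.02 ft [-0.09 -1.03 -0.75] tq [-0.01 -0.04 -0.06] w 0.0425 gf 0.0 q [-17.2  25.3  45.2   0.  109.5 -92.5]
shift [-0.174  -0.      0.0163] turn [-1.000e-04 -1.000e-04  4.999e-01]
```

View pics/m2.png

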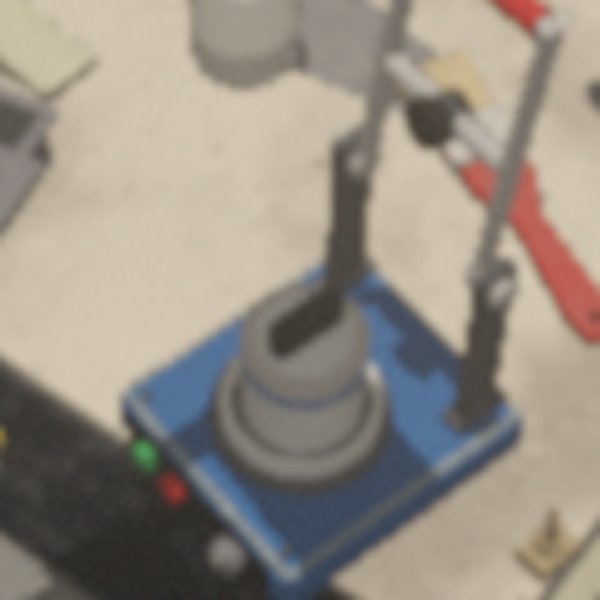

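The jar stands level in the ring with its lid at about 0.1175, which matches fully seated (0.1168). The handle is at top right, about (525,15). I'll go above the handle with the fingers closing along the mill's x.

```bash
python3 -m handwheel '[[[-0.02,0,0],[0,0,0.046]],[[-0.05,0,0],[0,0,0.09]],[[-0.1,0,0],[0,0,0.137]],[[-0.14,0,0],[0,0,0.18]],[[-0.17,0,0],[0,0,0.23]],[[-0.175,0,0],[0,0,0.27]],[[-0.175,0,0],[0,0,0.32]],[[-0.175,0,0],[0,0,0.36]],[[-0.175,0,0],[0,0,0.41]],[[-0.175,0,0],[0,0,0.45]]]' 0.5 60; python3 -c "
from h import *
st();to([.688,-.0848,.37],-14.7)"
```

```text
time_s: 9.65
position: [0.6876, -0.0857, 0.3762]
tool_rot: [[0.106, 0.994, -0.004], [0.994, -0.106, 0.001], [0.001, -0.004, -1.0]]
ft_force: [1.1, -0.2, -0.2]
grip_width: 0.0425
gripper_force: 0.0
t 9.65 pos [ 0.6876 -0.0857  0.3762] yawy -6.06 tilt 0.24 ft [ 1.12 -0.22 -0.16] tq [-0.03  0.02  0.03] w 0.0425 gf 0.0 q [-16.9  37.4  24.    0.  118.8 -10.8]
shift [0.0018 0.0006 0.0124] turn [-0.0013 -0.0001  0.048 ]
```

```bash
python3 -m handwheel '[[[0.002,0,0.01],[0,0,0.048]],[[0.002,0,0.03],[0,0,0.048]],[[0.002,0,0.08],[0,0,0.048]],[[0.002,0,0.13],[0,0,0.048]],[[0.002,0,0.16],[0,0,0.048]],[[0.002,0,0.176],[0,0,0.048]],[[0.002,0,0.176],[0,0,0.048]]]' 0.5 60; python3 -c "
from h import *
im2,_=get_image('scene');q=proj('scene',[.688,-.0848,.3]).astype(int)
cv2.imwrite('pics/m3.png',cv2.resize(im2[q[1]-50:q[1]+50,q[0]-50:q[0]+50],(500,500),interpolation=2)[:,:,::-1])
st()"
```

```text
time_s: 10.35
position: [0.6873, -0.0846, 0.2884]
tool_rot: [[0.248, 0.969, -0.004], [0.969, -0.248, 0.001], [0.0, -0.004, -1.0]]
ft_force: [-0.1, -0.3, 0.3]
grip_width: 0.0426
gripper_force: 0.0
t 10.4 pos [ 0.6876 -0.0847  0.2899] yawy -14.36 tilt 0.09 ft [-0.36 -0.87  0.16] tq [-0.   -0.05  0.07] w 0.0427 gf 0.0 q [-16.8  36.3  39.8   0.  104.   -2.4]
```

View pics/m3.png

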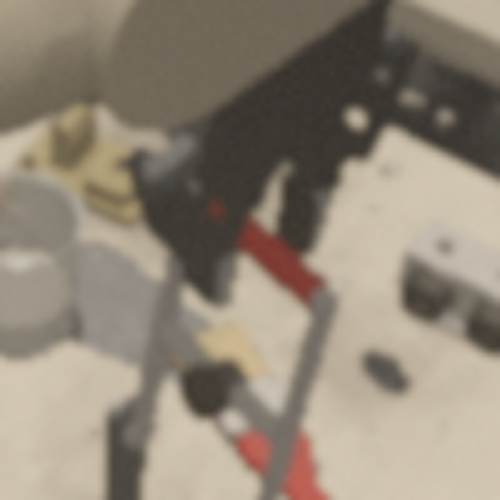

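The handle bar is between the fingers, at about (265,255) of the crop. I'll grip it and compute the arc.

```bash
python3 -m handwheel '[[[0,0,0],[0,0,0]],[[0,0,0],[0,0,0]],[[0,0,0],[0,0,0]],[[0,0,0],[0,0,0]],[[0,0,0],[0,0,0]]]' 0 30; python3 -c "
from h import *
st()
for a,ts in ((1.7,np.linspace(1.7,1.0,11)[1:]),(1.0,np.linspace(1.0,.35,11)[1:])):
  print([( float(((np.cos(a)-np.cos(t))*.308).round(4)), float(((np.sin(a)-np.sin(t))*.308).round(4))) for t in ts])"
```

```text
time_s: 10.9
position: [0.6879, -0.0847, 0.2915]
tool_rot: [[0.248, 0.969, 0.002], [0.969, -0.248, -0.001], [-0.0, 0.002, -1.0]]
ft_force: [0.8, 0.1, 4.9]
grip_width: 0.0148
gripper_force: 29.7
t 10.9 pos [ 0.6879 -0.0847  0.2915] yawy -14.36 tilt 0.12 ft [0.77 0.08 4.92] tq [-0.02 -0.19 -0.02] w 0.0148 gf 29.693290293216705 q [-16.8  36.2  39.7   0.  104.   -2.4]
[(-0.0215, -0.002), (-0.043, -0.0025), (-0.0645, -0.0016), (-0.086, 0.0009), (-0.1071, 0.0049), (-0.128, 0.0104), (-0.1484, 0.0173), (-0.1683, 0.0256), (-0.1876, 0.0353), (-0.2061, 0.0463)]
[(-0.0165, 0.0114), (-0.0322, 0.0238), (-0.0471, 0.0372), (-0.061, 0.0515), (-0.074, 0.0667), (-0.086, 0.0827), (-0.097, 0.0995), (-0.1068, 0.1169), (-0.1154, 0.135), (-0.1229, 0.1536)]
```

```bash
python3 -m handwheel '[[[0,-0.0215,-0.003],[0,0,0]],[[0,-0.043,-0.004],[0,0,0]],[[0,-0.0645,-0.003],[0,0,0]],[[0,-0.086,0],[0,0,0]],[[0,-0.107,0.004],[0,0,0]],[[0,-0.128,0.009],[0,0,0]],[[0,-0.148,0.016],[0,0,0]],[[0,-0.168,0.025],[0,0,0]],[[0,-0.188,0.035],[0,0,0]],[[0,-0.206,0.046],[0,0,0]]]' - 30; python3 -c "
from h import *
st()"
```

```text
time_s: 11.9
position: [0.5882, -0.0592, 0.268]
tool_rot: [[0.248, 0.969, 0.003], [0.969, -0.248, -0.001], [-0.0, 0.003, -1.0]]
ft_force: [-0.4, 0.4, 7.1]
grip_width: 0.0146
gripper_force: 31.6
t 11.9 pos [ 0.5882 -0.0592  0.268 ] yawy -14.36 tilt 0.17 ft [-0.42  0.38  7.1 ] tq [-0.05 -0.13  0.01] w 0.0146 gf 31.571756601333618 q [-17.2  24.8  63.5   0.   91.6  -2.9]
```

```bash
python3 -m handwheel '[[[0,-0.0165,0.011],[0,0,0]],[[0,-0.032,0.024],[0,0,0]],[[0,-0.047,0.037],[0,0,0]],[[0,-0.061,0.0515],[0,0,0]],[[0,-0.074,0.067],[0,0,0]],[[0,-0.086,0.083],[0,0,0]],[[0,-0.097,0.0995],[0,0,0]],[[0,-0.107,0.117],[0,0,0]],[[0,-0.1155,0.135],[0,0,0]],[[0,-0.123,0.1535],[0,0,0]]]' - 30; python3 -c "
from h import *
st()
a=.35;ts=np.linspace(a,.05,7)[1:]
print([( float(((np.cos(a)-np.cos(t))*.308).round(4)), float(((np.sin(a)-np.sin(t))*.308).round(4))) for t in ts])"
```

```text
time_s: 12.9
position: [0.5282, -0.0439, 0.1902]
tool_rot: [[0.248, 0.969, 0.0], [0.969, -0.248, -0.0], [-0.0, 0.001, -1.0]]
ft_force: [4.3, -1.5, 2.3]
grip_width: 0.0148
gripper_force: 31.3
t 12.9 pos [ 0.5282 -0.0439  0.1902] yawy -14.36 tilt 0.03 ft [ 4.34 -1.53  2.25] tq [-0.32 -0.99 -0.02] w 0.0148 gf 31.340176463127136 q [-17.6  21.8  81.6  -0.   76.6  -3.2]
[(-0.0049, 0.0146), (-0.0091, 0.0294), (-0.0125, 0.0444), (-0.0152, 0.0596), (-0.0171, 0.0749), (-0.0183, 0.0902)]
```

```bash
python3 -m handwheel '[[[0,-0.003,0.0075],[0,0,0]],[[0,-0.005,0.0145],[0,0,0]],[[0,-0.007,0.022],[0,0,0]],[[0,-0.009,0.0295],[0,0,0]],[[0,-0.011,0.037],[0,0,0]],[[0,-0.0125,0.0445],[0,0,0]],[[0,-0.014,0.052],[0,0,0]],[[0,-0.015,0.0595],[0,0,0]],[[0,-0.0165,0.067],[0,0,0]],[[0,-0.017,0.075],[0,0,0]]]' - 30; python3 -c "
from h import *
st()"
```

```text
time_s: 13.9
position: [0.5201, -0.0418, 0.1531]
tool_rot: [[0.248, 0.969, 0.0], [0.969, -0.248, -0.0], [-0.0, 0.0, -1.0]]
ft_force: [4.4, -1.5, 2.3]
grip_width: 0.015
gripper_force: 31.8
t 13.9 pos [ 0.5201 -0.0418  0.1531] yawy -14.36 tilt 0.01 ft [ 4.39 -1.48  2.31] tq [-0.27 -0.78  0.03] w 0.015 gf 31.778404712677002 q [-17.6  23.2  86.1  -0.   70.7  -3.2]
```

```bash
python3 -m handwheel '[[[0,0,0.003],[0,0,0]],[[0,0,0.006],[0,0,0]],[[0,-0.001,0.009],[0,0,0]],[[0,-0.001,0.012],[0,0,0]],[[0,-0.001,0.014],[0,0,0]],[[0,-0.001,0.016],[0,0,0]],[[0,-0.001,0.016],[0,0,0]]]' - 30; python3 -c "
from h import *
st()"
```

```text
time_s: 14.6
position: [0.5195, -0.0416, 0.1451]
tool_rot: [[0.248, 0.969, -0.001], [0.969, -0.248, 0.0], [0.0, -0.001, -1.0]]
ft_force: [2.4, -1.6, 0.6]
grip_width: 0.0148
gripper_force: 31.9
t 14.6 pos [ 0.5195 -0.0416  0.1451] yawy -14.36 tilt 0.03 ft [ 2.4  -1.62  0.65] tq [-0.27 -0.71  0.04] w 0.0148 gf 31.879361271858215 q [-17.6  23.7  86.9   0.   69.5  -3.2]
```

```bash
for i in 1 2 3; do :; done; python3 -m handwheel '[[[0,0,0.001],[0,0,0]],[[0,0,0.002],[0,0,0]],[[0,0,0.003],[0,0,0]],[[0,0,0.004],[0,0,0]],[[0,0,0.004],[0,0,0]]]' - 30; python3 -c "
from h import *
heft(3);st()"
```

```text
time_s: 15.1
position: [0.5195, -0.0416, 0.1439]
tool_rot: [[0.248, 0.969, 0.0], [0.969, -0.248, -0.0], [-0.0, 0.0, -1.0]]
ft_force: [-0.3, -1.3, 7.4]
grip_width: 0.0146
gripper_force: 32.6
F [-0.23 -0.9   7.51] sd [0.53 0.34 0.72]
t 15.25 pos [ 0.5195 -0.0416  0.1438] yawy -14.35 tilt 0.02 ft [ 0.51 -1.38  8.21] tq [-0.21 -0.22 -0.  ] w 0.0148 gf 32.62144088745117 q [-17.6  23.7  87.   -0.   69.3  -3.3]
```

Force is rising while the motion stalls, so the pad is starting to bear. I'll press a little more.

```bash
python3 -m handwheel '[[[0,0,0.001],[0,0,0]],[[0,0,0.002],[0,0,0]],[[0,0,0.003],[0,0,0]],[[0,0,0.003],[0,0,0]]]' - 30; python3 -c "
from h import *
heft(3);st()"
```

```text
time_s: 15.65
position: [0.5195, -0.0416, 0.1431]
tool_rot: [[0.248, 0.969, 0.001], [0.969, -0.248, -0.0], [-0.0, 0.001, -1.0]]
ft_force: [-2.2, -0.6, 14.6]
grip_width: 0.0146
gripper_force: 33.5
F [-2.59 -0.35 14.33] sd [0.22 0.69 0.02]
t 15.8 pos [ 0.5195 -0.0416  0.1431] yawy -14.35 tilt 0.05 ft [-2.46 -1.05 14.35] tq [-0.04  0.29 -0.01] w 0.0146 gf 33.470497727394104 q [-17.6  23.8  87.1  -0.   69.1  -3.2]
```

```bash
python3 -m handwheel '[[[0,0,0],[0,0,0]],[[0,0,0],[0,0,0]],[[0,0,0],[0,0,0]],[[0,0,0],[0,0,0]]]' 0.5 30; python3 -m handwheel '[[[0,0,-0.02],[0,0,0]],[[0,0,-0.08],[0,0,0]],[[0,0,-0.16],[0,0,0]],[[0,-0.08,-0.24],[0,0,0]],[[0,-0.16,-0.3],[0,0,0]],[[0,-0.24,-0.3],[0,0,0]],[[0,-0.3,-0.3],[0,0,0]],[[0,-0.3,-0.3],[0,0,0]]]'; python3 -c "
from h import *
st()
ims={n:get_image(n) for n in('top','scene')}
im,d=ims['scene']; cv2.imwrite('pics/f1.png',im[100:360,140:460][:,:,::-1].repeat(2,0).repeat(2,1))
im,d=ims['top']
X=cloud('top',d);c=im.astype(int);red=(c[...,0]>110)&(c[...,1]<70)&(X[...,2]>.1)&(X[...,2]<.25);P=X[red];print('red',len(P),np.median(P,0),np.percentile(P[:,2],90) if len(P) else 0)
X=cloud('scene',ims['scene'][1]);c=ims['scene'][0].astype(int);red=(c[...,0]>110)&(c[...,1]<70)&(X[...,2]>.1)&(X[...,2]<.25);P=X[red];print('red',len(P),np.median(P,0),np.percentile(P[:,2],90) if len(P) else 0)"
```

```text
time_s: 16.2
position: [0.5192, -0.0415, 0.1414]
tool_rot: [[0.248, 0.969, -0.001], [0.969, -0.248, 0.0], [0.0, -0.001, -1.0]]
ft_force: [0.1, 0.2, 0.3]
grip_width: 0.0429
gripper_force: 0.0
time_s: 17.0
position: [0.3715, -0.0034, 0.2931]
tool_rot: [[0.247, 0.969, 0.002], [0.969, -0.247, -0.001], [-0.0, 0.002, -1.0]]
ft_force: [0.8, 0.7, -0.5]
grip_width: 0.0428
gripper_force: 0.0
t 17.0 pos [ 0.3715 -0.0034  0.2931] yawy -14.33 tilt 0.1 ft [ 0.82  0.67 -0.46] tq [0.   0.02 0.05] w 0.0428 gf 0.0 q [-19.    0.6  91.6  -0.   87.7  -4.6]
red 312 [ 0.52643167 -0.02042215  0.16505159] 0.1690833051763481
red 108 [0.79848395 0.29823328 0.12026354] 0.1662841571537976
```

View pics/f1.png

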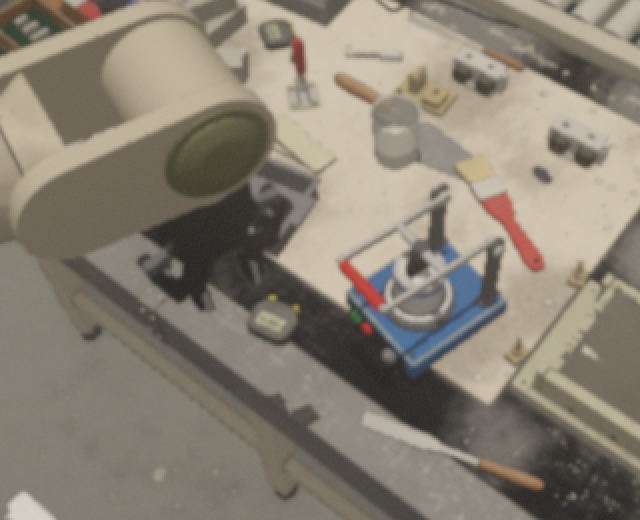

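The clamp is level over the jar, with the red handle at (360,283). The handle top is at about 0.167–0.169, against 0.167 expected for a seated jar and about 0.178 on the tongue. The stopwatch, spatula and beaker are where they were, and jars a and b were never touched.

```bash
python3 -c "
from rig import *
print(close_job())"
```

```text
the job is handed in; nothing more can be done
None
```

The job is handed in: jar c (6.2 N, about 0.63 kg) was the heavy one, and it sits seated over the tongue in the holder with the clamp pad pressed down on it; I left jars a and b, the stopwatch, spatula and beaker alone.

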